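# Tip the riveting block onto its bed and seat it on the buffer

### The arm

A 6-joint arm with a two-finger parallel gripper is mounted at the origin on a cart in front of the work surface, level with it; the furniture and walls round the work are solid. World frame = base frame: x ahead of the robot, y to its left, z up, the work surface at z = 0. Lengths are in mm, angles in rad, forces in N, time in s.
With the tool pointing down it reaches from about 350 to 975 mm from the base axis. Payload 7.1 kg.
Tool frame: the origin (TCP) lies on the centre line of the jaws, within the pads' length; the fingertips stand 8 mm ahead of it and the grasp point (between the pads) lies 11 mm behind it; z points along the fingers, x is the direction in which the jaws open and shut, and the axes are right-handed (so a half turn about z gives the same grasp; the last joint's range is limited). The gripper opens to 88 mm and grips with 3 to 60 N. Pads are 20 mm wide; open, the fingers measure 115 mm over their backs; the gripper's body (75 mm by 178 mm) begins 61 mm behind the grasp point.
Start: joints at [-1.186, 0.423, 1.63, -0, 1.089, -0.019], TCP at [245.588, -574.71, 230.675] pointing down, gripper open.
Joint ranges: [-3, 3], [-0.9, 2.11], [0.09, 2.58], [-1.31, 4.45], [0.11, 2.69], [-2.54, 2.54]. Speed limits (rad/s): [2.39, 2.39, 3.01, 3.14, 3.14, 3.14].

### API

Orientations are given as a rotation vector (axis times angle).
In Python, from workcell import ctrl gives the robot as it stands.
- The arm moves only by the shell command python3 -m handwheel 'ROWS'. ROWS is JSON, a list of rows, each a list of 3 entries, a list of its own where there are three numbers: the turn, a rotation vector about the tool's x, y, z in rad, then the shift along the tool's x, y, z in mm, then the opening, from 0 (shut) to 1 (fully open). In form: [[[ax, ay, az], [tx, ty, tz], jaw], ...]. A call has exactly 10 rows; each row shifts and turns the pose as measured when the row begins, along the tool's axes as they then stand; what a row does not reach is not made up. A row lasts 1/12 s, in which the tool goes at most 41.7 mm and 7.16 degrees, less where a joint would pass 70% of its speed; a pose out of reach is approached as far as the arm can. A call with a gripper value outside its range is refused whole. The fingers move at their own pace and stop on an object; the grip force is fixed at half the most. Time passes only in rows, so rows that do not move let the fingers close, or fill a call up. It gives the time, the measured TCP pose, the force and the opening at its end, in the units of the state.
- ctrl.get_obs(): the state, without advancing time (a new reading comes with each control period).
- ctrl.get_image(name): name is "scene" or "top" or "wrist"; returns a dict with "pixels" (384x512x3 uint8, red, green, blue), "camera_matrix" (3x3 intrinsics, pixels), "rvec" (rotation vector, rad) and "tvec" (3), from world to camera coordinates, as OpenCV has them. Camera axes: x right, y down, z forward; pixel columns grow to the right and rows downward; lengths in mm; the calibration is good to about 2 mm. A picture is of the moment at which its call begins. There is no depth.
- ctrl.close_job(): hands the job in, once; it reports no verdict.
Trained networks look in a picture, given as the dict that the camera call returned (one of the last four; its "shot" number tells which), for a name from the list of things; names that differ only in an ending like _2 or _b are one class to them, and where a whole thing is asked for, a point or a joint stands for the part that bears it (a point fixed in the world has none). Each returns a list of dicts, best first, with "score" (0 to 1); they miss things now and then, are a little off and sometimes report something else, mostly with a low value. They report only what shows in the picture. A call takes as long as a camera call.
- ctrl.look_for(picture, query): "position" ([x, y, z] in mm, in the coordinates of the camera as it stood for that picture, good to about 4 mm: the middle of the surface that is visible of it).
- ctrl.spot_point(picture, query): "position" ([x, y, z] in mm, in the coordinates of the camera as it stood for that picture, good to about 4 mm: a listed point, or the origin of a listed thing).
The state is a dict: "t": time; "qpos": joint angles; "qvel": joint speeds; "joint_torque": joint torques, N m; "ee_pos": TCP position; "orientation": TCP orientation; "ft_force": force on the tool from outside, world axes, zero at the start; "moment": the same for the moment, N m; "width": finger opening in mm.
Only numpy, scipy, OpenCV 4.12 (cv2) and the standard library are available. Lean on these libraries where they do the work, as an engineer would, in place of code of your own. Each camera call takes 0.05 s, during which the arm holds its last target.

### The job

Lay the standing riveting block on its side on the low plywood bed, steel plate on top: slide it upright until it stands square against the bed's edge, tip it over that edge by pushing high on the steel plate, then slide it along the bed until it presses against the rubber buffer at the far end with a steady 10 N or so for about a second, and leave it lying there. Do not lift the block, keep every push gentle (never over 25 N on the block, nor over 16 N on the buffer), and leave the pipe fittings and the tape measure where they are.

Things in the scene. Friction and masses are not known exactly. Their poses are not given: they have to be found in the camera images.
- block: Loose pale hardwood block standing on the bench, 60 thick (own x) x 100 wide (own y) x 120 high (own z), 0.55 to 0.85 kg. Its -x face, turned away from the bed, is a steel plate with a scribed cross. Origin: centre of its underside as it stands. Tipped over the bed's edge, its x points down, its z along the bed, and the origin is the centre of its rear end, 30 above the bed's top.
- block_centre (a point): Middle of the block, 60 above its underside. Friction of the block on bench and bed varies and is high enough that pushing high before it touches the bed's edge may tip it too soon. Bearing down on it adds friction. Sliding it takes some 3 to 9 N of the push. At the start its front is 15 to 35 mm before the edge, up to 12 mm off the centre line, up to 0.15 rad out of square.
- bed: Fixed low plywood bed, 194 long (own x) x 140 wide (own y), top 12 above the bench. Its near end, a step 12 high with a dark steel strip, is the low stop. Origin: on the bench under the middle of that edge; own +x runs along the bed, away from the block, to the buffer. A brown wooden end block, 30 x 120 x 44 high, stands behind the buffer.
- buffer: Black rubber buffer pad at the bed's far end, 90 wide, from 18 to 54 above the bench, held on two short pins to the end block. Origin: centre of the face that meets the block, 142 along the bed from the tipping edge and 36 above the bench, own x along the bed. It gives about 1 mm for each 8 N, at most 5 mm, and springs back.
- tee: Grey plastic pipe tee, 67x92x42 mm, lying loose on the bench near its front edge; leave alone. Origin: centre of its underside.
- elbow: Black plastic pipe elbow, 61x61x46 mm, lying loose on the bench near its front edge; leave alone. Origin: centre of its underside.
- coupling: Black plastic pipe coupling, 54 across, 60 high, standing loose left of the block; leave alone. Origin: centre of its underside.
- measure: Yellow pocket tape measure, 38x82x59 mm, loose at the left; leave alone. Origin: centre of its underside.

How it is judged (in metres and radians):
On the way, in this order (a step that is already met when the one before it is completed fails the run):
1. the block stands upright with its foot square against the bed's edge (within 3 mm and 0.06 rad) (x of block in the frame of bed above -0.033 m and angle between block's own z axis and vertical below 0.08 rad and angle between the y axis of block and the y axis of bed, either way round below 0.06 rad), for 0.2 s.
2. the block lies on its side on the bed, steel plate up, tipped over the edge (angle between block's own x axis and vertical above 3.05 rad and x of block in the frame of bed above -0.045 m and z of block_centre in the frame of bed below 0.05 m and linear speed of block below 0.01 m/s and angular speed of block below 0.1 rad/s), for 0.2 s.
3. the block is pressed against the rubber buffer with 6 to 16 N for half a second (angle between block's own x axis and vertical above 3.05 rad and contact force between block and buffer between 6 and 16 N), for 0.5 s.
At the end, for the whole second after the job is handed in: The block lies still on the bed, steel plate up (within 0.09 rad), its front end touching or within 4 mm of the buffer, square to the bed within 0.06 rad and within 30 mm of its centre line (angle between block's own x axis and vertical above 3.05 rad and x of block in the frame of bed above 0.018 m and angle between the y axis of block and the y axis of bed, either way round below 0.06 rad and y of block in the frame of bed between -0.03 and 0.03 m and z of block_centre in the frame of bed below 0.05 m and linear speed of block below 0.01 m/s and angular speed of block below 0.1 rad/s).
It fails at once if the block is pushed or squeezed with more than 25 N (contact force between any of the arm, the fingers and block above 25 N).
It fails at once if the buffer is pressed with more than 16 N (contact force between block and buffer above 16 N).
It fails at once if the block is lifted (its middle more than 100 mm above the bench) (height (world z) of block_centre above 0.1 m).
It fails at once if a pipe fitting or the tape measure is moved by more than 15 mm (distance of any of tee, elbow, coupling, measure from where it was at the start of the episode above 0.015 m).
It also fails if it takes over 72 s, if anything falls off the work surface, if the arm or the gripper's body presses on something with over 40 N, if the wrist force passes 120 N, or if a joint passes its speed limit or range.

## Working session

There is one attempt and no reset: what is moved stays moved. The work goes in short steps, Python scripts to look and compute and a shell command to move; the robot and the scene stay as the last step left them, time stands still between calls to the robot, and variables do not carry over. Pictures are saved under pics/ and viewed, and the job is handed in when it is done.

```bash
mkdir -p pics; ls; cat > h.py <<'E'
import numpy as np, cv2
from workcell import ctrl
from scipy.spatial.transform import Rotation as R
def shot(n,f=None):
    p=ctrl.get_image(n)
    if f: cv2.imwrite('pics/'+f,p['pixels'][:,:,::-1])
    return p
def c2w(p,v):
    return R.from_rotvec(np.ravel(p['rvec'])).inv().apply(np.array(v)-np.ravel(p['tvec']))
def proj(p,v):
    return cv2.projectPoints(np.array(v,float).reshape(-1,1,3),np.array(p['rvec'],float),np.array(p['tvec'],float),np.array(p['camera_matrix'],float),None)[0].reshape(-1,2)
def pix2w(p,uv,z):
    K=np.array(p['camera_matrix']);Rm=R.from_rotvec(np.ravel(p['rvec']))
    d=Rm.inv().apply(np.linalg.inv(K)@np.array([uv[0],uv[1],1.]));o=Rm.inv().apply(-np.ravel(p['tvec']))
    return o+d*(z-o[2])/d[2]
E
python3 - <<'E'
from h import *
o=ctrl.get_obs()
print(o)
print(R.from_rotvec(o['orientation']).as_matrix().round(3))
for n in ['scene','top']:
    p=shot(n,n+'1.png')
    for q in ['block','block_centre','bed','buffer','tee','elbow','coupling','measure']:
        for r in ctrl.spot_point(p,q)[:2]: print(n,q,round(r['score'],2),c2w(p,r['position']).round(1))
E
```

```text
pics
{'t': 0.0, 'qpos': array([-1.18598514e+00,  4.23868480e-01,  1.63070945e+00,  1.75784034e-05,
        1.08859134e+00, -1.89709390e-02]), 'qvel': array([-0.00060168,  0.00044731, -0.00194395, -0.00058576,  0.00110027,
        0.00020438]), 'joint_torque': array([ 1.81372554e-03, -5.44610596e+01, -2.73670167e+01,  6.44923886e-02,
        2.28003185e-02, -1.09407472e-04]), 'ee_pos': array([ 245.39694251, -574.20168214,  229.87679149]), 'orientation': array([-2.62100678e+00,  1.73038444e+00,  2.02606322e-03]), 'ft_force': array([-0.51378439, -1.25145207, -0.26743903]), 'moment': array([-0.02442199, -0.04405594, -0.00398052]), 'width': 87.67819273348137}
[[ 0.393 -0.92  -0.001]
 [-0.92  -0.393  0.001]
 [-0.002 -0.    -1.   ]]
scene block 0.8 [508.4 -16.1   2.2]
scene block_centre 0.94 [504.7 -17.   57.5]
scene bed 0.67 [ 573.  -195.9   31.6]
scene bed 0.59 [518.6 -72.    2.3]
scene buffer 0.66 [ 573.4 -197.9   34.8]
scene tee 0.57 [ 384.3 -238.5   -5.5]
scene elbow 0.81 [376.9 -40.5   0.6]
scene coupling 0.86 [ 3.727e+02  1.468e+02 -1.000e-01]
scene coupling 0.68 [503.8 -17.4  56.8]
scene measure 0.59 [403.7 453.7   1.7]
top block 0.61 [ 5.012e+02 -1.710e+01 -5.000e-01]
top block_centre 0.9 [506.7 -18.3  60. ]
top bed 0.85 [ 5.168e+02 -6.520e+01 -1.000e-01]
top buffer 0.65 [ 575.4 -195.6   44.2]
top tee 0.8 [ 385.9 -231.7   -2.9]
top tee 0.48 [397.  457.2   1.1]
top elbow 0.73 [375.6 -34.5  -0.5]
top coupling 0.45 [371.6 150.1  -2.5]
top measure 0.78 [ 3.986e+02  4.583e+02 -4.000e-01]
```

View pics/scene1.png

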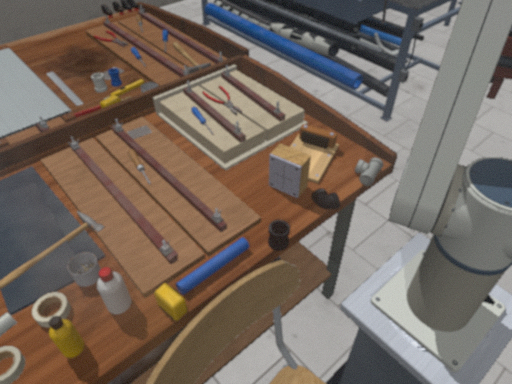

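View pics/top1.png

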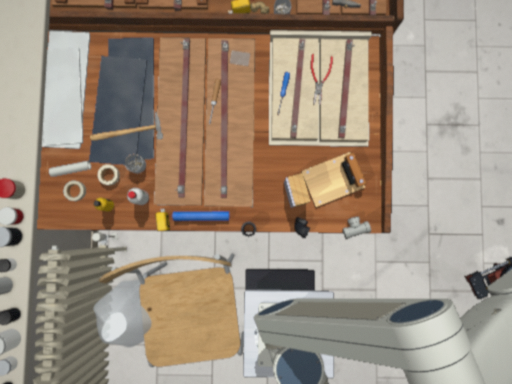

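```bash
python3 - <<'E'
from h import *
p=cv2.imread('pics/top1.png')[140:250,270:400]
cv2.imwrite('pics/top1c.png',cv2.resize(p,None,fx=5,fy=5,interpolation=cv2.INTER_CUBIC))
p=cv2.imread('pics/scene1.png')[115:225,255:400]
cv2.imwrite('pics/scene1c.png',cv2.resize(p,None,fx=5,fy=5,interpolation=cv2.INTER_CUBIC))
E
```

```text
(no output)
```

View pics/top1c.png

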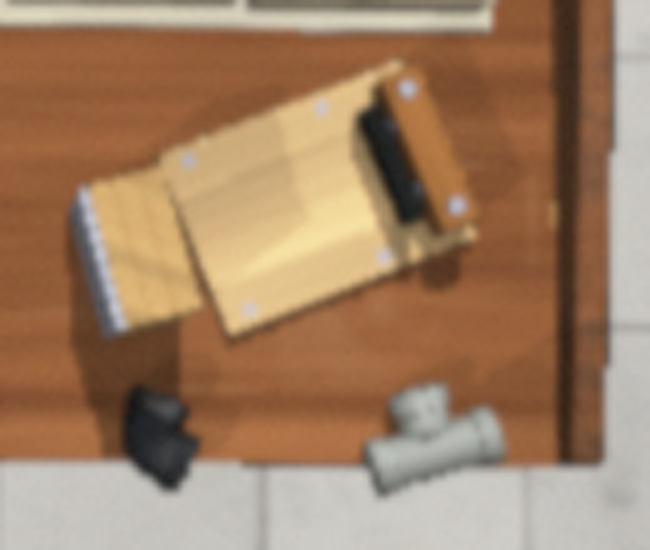

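View pics/scene1c.png

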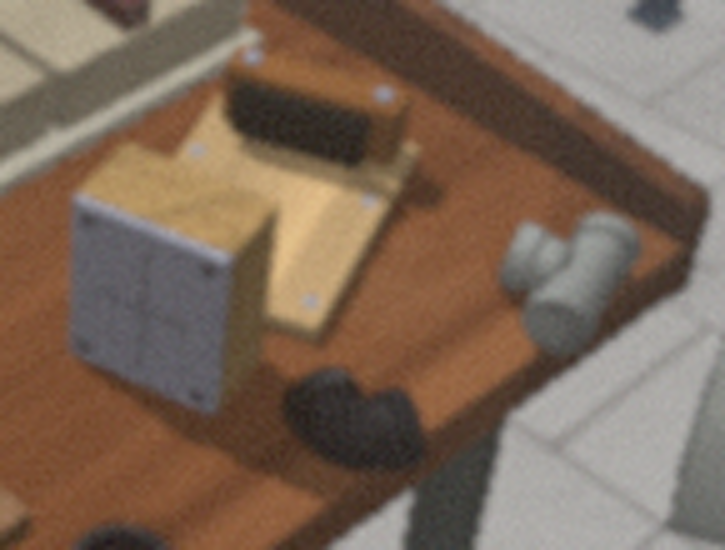

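```bash
cat >> h.py <<'E'
def edges(p,xy,ang,zs,dx,dy):
    pass
def wire(img,p,xy,ang,x0,x1,y0,y1,z0,z1,col,s,off):
    c,sn=np.cos(ang),np.sin(ang)
    P=np.array([[x,y,z] for x in(x0,x1) for y in(y0,y1) for z in(z0,z1)],float)
    W=np.c_[xy[0]+c*P[:,0]-sn*P[:,1],xy[1]+sn*P[:,0]+c*P[:,1],P[:,2]]
    q=(proj(p,W)-np.array(off))*s+s/2
    for i in range(8):
        for j in range(i):
            if (np.abs(P[i]-P[j])>0).sum()==1: cv2.line(img,tuple(int(v) for v in q[i]),tuple(int(v) for v in q[j]),col,1)
E
python3 - <<'E'
from h import *
p=shot('top')
f=lambda u,v,z:pix2w(p,(270+u/5-.5+.0,140+v/5-.5),z)[:2]
B=[f(165,152,12),f(232,337,12),f(400,62,12),f(473,235,12)]
print(np.round(B,1))
nl,nr,fl,fr=B
print('near mid',(nl+nr)/2,'far',(fl+fr)/2,[np.arctan2(*(a)[::-1]) for a in (fl-nl,fr-nr)],np.linalg.norm(nl-nr),np.linalg.norm(fl-nl),np.arctan2(*(nl-nr)[::-1])-np.pi/2)
K=[f(80,190,120),f(110,335,120),f(205,305,120)]
print(np.round(K,1)); a,b,c=K
print('ang',np.arctan2(*(c-b)[::-1]),np.arctan2(*(a-b)[::-1])-np.pi/2,np.linalg.norm(a-b),np.linalg.norm(c-b),'ctr',(a+c)/2)
p2=shot('scene')
for q in ['bed','buffer','block','block_centre']:
  for pp in (p,p2):
    for r in ctrl.spot_point(pp,q)[:1]: print(q,round(r['score'],2),c2w(pp,r['position']).round(1))
E
```

```text
[[ 586.   -45.3]
 [ 451.7  -94.2]
 [ 654.6 -217. ]
 [ 528.  -269.3]]
near mid [518.84234492 -69.77368368] far [ 591.27679544 -243.15218007] [np.float64(-1.1909620973966593), np.float64(-1.1596555152917392)] 142.96535580343988 184.87818377223985 -1.2214214007931377
[[544.   23.1]
 [446.    2.3]
 [467.  -61.6]]
ang -1.2529832710468674 -1.3609503753361338 100.15044040553298 67.24396136786667 ctr [505.4821291 -19.2525793]
bed 0.59 [519.  -62.   -2.5]
bed 0.59 [520.1 -70.9   2.9]
buffer 0.48 [ 573.1 -198.2   37.6]
buffer 0.77 [ 572.8 -197.    31.8]
block 0.78 [501.9 -18.9  -2.3]
block 0.58 [506.  -19.9   2.1]
block_centre 0.81 [507.  -17.7  58.6]
block_centre 0.86 [504.7 -16.5  57.7]
```

```bash
cat > ov.py <<'E'
from h import *
import sys
bx,by,ba,kx,ky,ka=map(float,sys.argv[1:7])
for n,off,wh in (('top',(270,140),(130,110)),('scene',(255,115),(145,110))):
    p=shot(n);s=5
    im=cv2.resize(p['pixels'][off[1]:off[1]+wh[1],off[0]:off[0]+wh[0],::-1],None,fx=s,fy=s,interpolation=cv2.INTER_CUBIC)
    wire(im,p,(bx,by),ba,0,194,-70,70,0,12,(0,255,0),s,off)
    wire(im,p,(bx,by),ba,164,194,-60,60,12,56,(255,0,255),s,off)
    wire(im,p,(kx,ky),ka,-30,30,-50,50,0,120,(0,0,255),s,off)
    cv2.imwrite(f'pics/ov_{n}_{sys.argv[7]}.png',im)
E
python3 ov.py 519 -68 -1.18 505.5 -18.5 -1.31 a
```

```text
(no output)
```

View pics/ov_top_a.png

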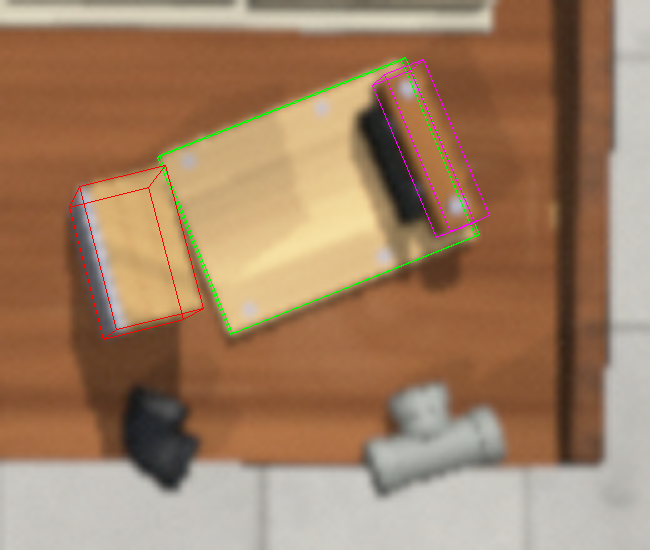

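View pics/ov_scene_a.png

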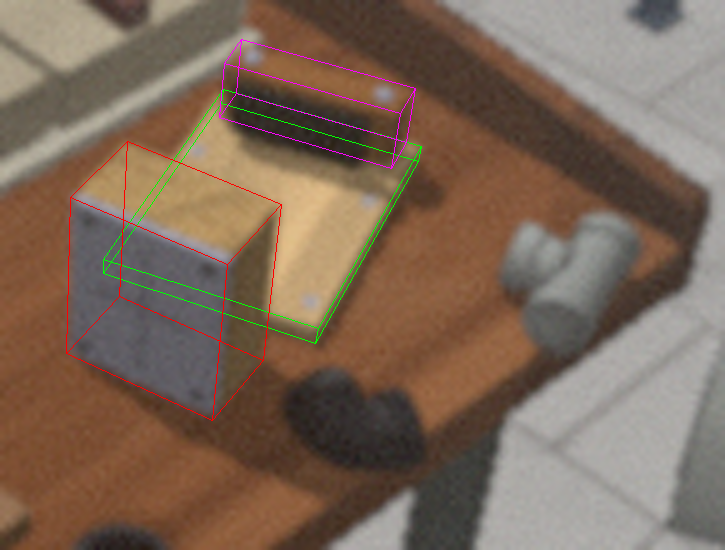

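```bash
python3 -m handwheel '[[[0,0,0],[-28,-26,0],0.7],[[0,0,0],[-28,-26,0],0.7],[[0,0,0],[-28,-26,0],0.7],[[0,0,0],[-28,-26,0],0.7],[[0,0,0],[-28,-26,0],0.7],[[0,0,0],[-28,-26,0],0.7],[[0,0,0],[-28,-26,0],0.7],[[0,0,0],[-28,-26,0],0.7],[[0,0,0],[-28,-26,0],0.7],[[0,0,0],[-28,-26,0],0.7]]'
cat > g.py <<'E'
from h import *
import sys
bo=np.array([519,-68.]);ba=-1.18
bx=np.array([np.cos(ba),np.sin(ba)]);by=np.array([-bx[1],bx[0]])
def st():
    o=ctrl.get_obs();M=R.from_rotvec(o['orientation']).as_matrix()
    d=o['ee_pos'][:2]-bo
    f=o['ft_force']
    print('t',round(o['t'],2),'bed x,y,z',np.round([d@bx,d@by,o['ee_pos'][2]],1),'F bed',np.round([f[:2]@bx,f[:2]@by,f[2]],1),'w',round(o['width'],1))
    B=np.c_[np.r_[bx,0],np.r_[by,0],[0,0,1]]
    print('tool axes in bed (cols)\n',(B.T@M).round(3))
    if len(sys.argv)>3:
        t=np.array([float(v) for v in sys.argv[1:4]])
        W=np.r_[bo+t[0]*bx+t[1]*by,t[2]]
        print('tool shift',(M.T@(W-o['ee_pos'])).round(1))
        T=np.array([[0,1,0],[1,0,0],[0,0,-1.]]).T  # cols: x=bedy,y=bedx,z=down
        T=R.from_matrix(B@T)*R.from_rotvec([-float(sys.argv[4]) if len(sys.argv)>4 else -.5,0,0])
        print('turn',(R.from_matrix(M).inv()*T).as_rotvec().round(3))
if __name__=='__main__': st()
E
python3 g.py -135 6 230 0
```

```text
t: 2.33
ee_pos: [377.7, -208.6, 229.9]
orientation: [2.609, -1.745, 0.011]
ft_force: [2.0, 0.2, -0.6]
width: 61.8
t 2.33 bed x,y,z [  76.2 -184.2  229.9] F bed [ 0.6  2.  -0.6] w 61.8
tool axes in bed (cols)
 [[ 1.     0.001  0.008]
 [ 0.001 -1.     0.001]
 [ 0.008 -0.001 -1.   ]]
tool shift [-211.  -190.4   -1.5]
turn [ 0.005 -0.007 -1.57 ]
```

```bash
python3 -m handwheel '[[[0,0,0],[-28,-25.5,0],0.7],[[0,0,0],[-28,-25.5,0],0.7],[[0,0,0],[-28,-25.5,0],0.7],[[0,0,0],[-28,-25.5,0],0.7],[[0,0,0],[-28,-25.5,0],0.7],[[0,0,0],[-28,-25.5,0],0.7],[[0,0,0],[-28,-25.5,0],0.7],[[0,0,-0.12],[0,0,0],0.7],[[0,0,-0.12],[0,0,0],0.7],[[0,0,-0.12],[0,0,0],0.7]]'
python3 -m handwheel '[[[0,0,-0.12],[0,0,0],0.7],[[0,0,-0.12],[0,0,0],0.7],[[0,0,-0.12],[0,0,0],0.7],[[0,0,-0.12],[0,0,0],0.7],[[0,0,-0.12],[0,0,0],0.7],[[0,0,-0.12],[0,0,0],0.7],[[0,0,-0.12],[0,0,0],0.7],[[0,0,-0.12],[0,0,0],0.7],[[0,0,-0.12],[0,0,0],0.7],[[0,0,-0.12],[0,0,0],0.7]]'
python3 g.py -140 6 120
```

```text
t: 3.17
ee_pos: [473.6, 62.7, 231.9]
orientation: [2.89, -1.232, 0.024]
ft_force: [-0.0, -0.1, -0.8]
width: 61.3
t: 4.0
ee_pos: [474.2, 64.5, 233.0]
orientation: [3.056, 0.686, 0.023]
ft_force: [-0.1, 0.1, 0.2]
width: 61.4
t 4.0 bed x,y,z [-139.6    9.1  233. ] F bed [-0.2 -0.1  0.2] w 61.4
tool axes in bed (cols)
 [[-0.051  0.999  0.012]
 [ 0.999  0.051  0.013]
 [ 0.013  0.012 -1.   ]]
tool shift [ -4.5  -2.  112.9]
turn [-0.488 -0.025  0.047]
```

```bash
python3 -m handwheel '[[[-0.12,-0.006,0.012],[-1,0,20],0.7],[[-0.12,-0.006,0.012],[-1,0,20],0.7],[[-0.12,-0.006,0.012],[-1,0,20],0.7],[[-0.12,-0.006,0.012],[-1,0,20],0.7],[[0,0,0],[0,0,0],0.7],[[0,0,0],[0,0,0],0.7],[[0,0,0],[0,0,0],0.7],[[0,0,0],[0,0,0],0.7],[[0,0,0],[0,0,0],0.7],[[0,0,0],[0,0,0],0.7]]'
python3 g.py -135 6 20; python3 - <<'E'
from h import *
shot('wrist','w1.png')
E
```

```text
t: 4.83
ee_pos: [482.3, 50.9, 166.0]
orientation: [2.637, 0.561, 0.139]
ft_force: [0.3, 0.8, 0.3]
width: 61.3
t 4.83 bed x,y,z [-123.9   11.4  166. ] F bed [-0.6  0.6  0.3] w 61.3
tool axes in bed (cols)
 [[-0.03   0.899  0.437]
 [ 1.     0.024  0.02 ]
 [ 0.007  0.438 -0.899]]
tool shift [ -6.1 -74.  126.3]
turn [-0.047 -0.02   0.023]
```

View pics/w1.png

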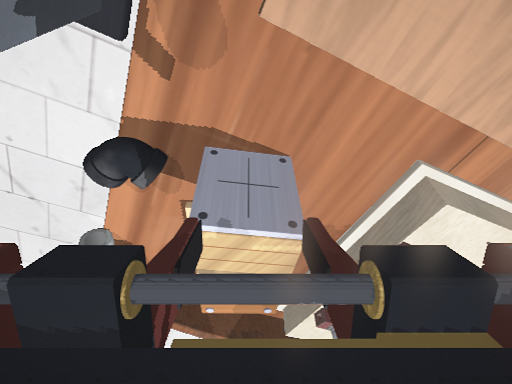

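```bash
python3 -m handwheel '[[[-0.006,-0.003,0.003],[-1,-10,10],0.7],[[-0.006,-0.003,0.003],[-1,-10,16],0.7],[[-0.006,-0.003,0.003],[-1,-10,16],0.7],[[-0.006,-0.003,0.003],[-1,-9,16],0.7],[[-0.006,-0.003,0.003],[-1,-9,16],0.7],[[-0.006,-0.003,0.003],[-1,-9,16],0.7],[[-0.006,-0.003,0.003],[0,-9,16],0.7],[[-0.006,0,0],[0,-8,10],0.7],[[0,0,0],[0,0,0],0.7],[[0,0,0],[0,0,0],0.7]]'
python3 g.py -110 6 20
```

```text
t: 5.72
ee_pos: [480.5, 60.3, 30.7]
orientation: [2.603, 0.5, 0.149]
ft_force: [-0.1, -0.1, -0.2]
width: 61.2
t 5.72 bed x,y,z [-133.3   13.2   30.7] F bed [ 0.1 -0.2 -0.2] w 61.2
tool axes in bed (cols)
 [[ 0.007  0.878  0.479]
 [ 1.    -0.014  0.01 ]
 [ 0.016  0.478 -0.878]]
tool shift [-7.2 15.5 20.4]
turn [-0.001 -0.01  -0.014]
```

```bash
python3 -m handwheel '[[[0,-0.003,-0.004],[-2,2,4],0.7],[[0,-0.003,-0.004],[-2,2,4],0.7],[[0,-0.003,-0.004],[-2,2,4],0.7],[[0,0,0],[-1,2,4],0.7],[[0,0,0],[0,2,3],0.7],[[0,0,0],[0,2,1],0.7],[[0,0,0],[0,2,1],0.7],[[0,0,0],[0,1.5,0.5],0.7],[[0,0,0],[0,0,0],0.7],[[0,0,0],[0,0,0],0.7]]'
python3 g.py -90 6 20; python3 ov.py 519 -68 -1.18 505.5 -18.5 -1.31 b
```

```text
t: 6.55
ee_pos: [486.2, 32.2, 22.5]
orientation: [2.601, 0.508, 0.14]
ft_force: [-0.0, -0.7, 0.1]
width: 61.9
t 6.55 bed x,y,z [-105.1    7.9   22.5] F bed [ 0.6 -0.3  0.1] w 61.9
tool axes in bed (cols)
 [[ 0.003  0.878  0.478]
 [ 1.    -0.006  0.005]
 [ 0.008  0.478 -0.878]]
tool shift [-1.9 12.1  9.4]
turn [-0.001 -0.005 -0.006]
```

View pics/ov_scene_b.png

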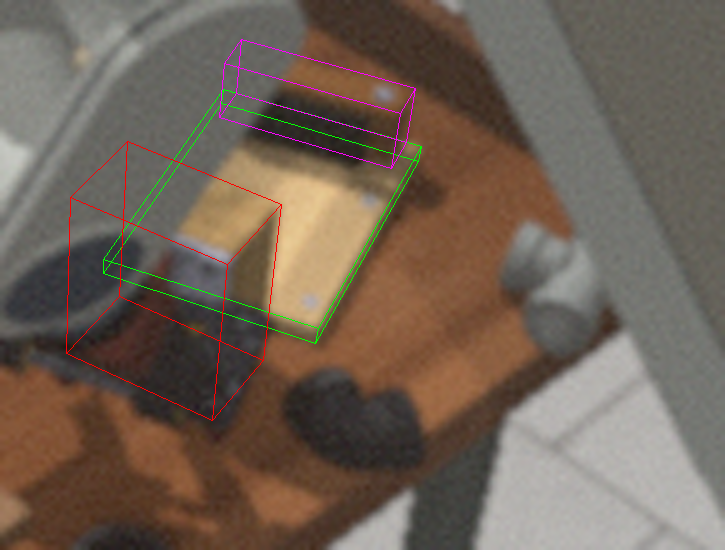

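```bash
python3 -m handwheel '[[[0,0,0],[0,1.3,0.8],0.7],[[0,0,0],[0,1.3,0.8],0.7],[[0,0,0],[0,1.3,0.8],0.7],[[0,0,0],[0,1.3,0.8],0.7],[[0,0,0],[0,1.3,0.7],0.7],[[0,0,0],[0,1.3,0.7],0.7],[[0,0,0],[0,1.3,0.7],0.7],[[0,0,0],[0,1.3,0.7],0.7],[[0,0,0],[0,1.3,0.7],0.7],[[0,0,0],[0,1.3,0.7],0.7]]'
python3 g.py -90 6 20
```

```text
t: 7.48
ee_pos: [491.0, 18.3, 21.8]
orientation: [2.603, 0.509, 0.139]
ft_force: [-2.1, 3.2, 2.1]
width: 61.6
t 7.48 bed x,y,z [-90.5   7.   21.8] F bed [-3.8 -0.7  2.1] w 61.6
tool axes in bed (cols)
 [[ 0.003  0.879  0.477]
 [ 1.    -0.006  0.005]
 [ 0.007  0.477 -0.879]]
tool shift [-1.  -0.4  1.8]
turn [-0.003 -0.005 -0.006]
```

```bash
python3 -m handwheel '[[[0,0,0],[0,1,0.6],0.7],[[0,0,0],[0,1,0.6],0.7],[[0,0,0],[0,1,0.6],0.7],[[0,0,0],[0,1,0.6],0.7],[[0,0,0],[0,1,0.6],0.7],[[0,0,0],[0,1,0.6],0.7],[[0,0,0],[0,1,0.6],0.7],[[0,0,0],[0,1,0.6],0.7],[[0,0,0],[0,1,0.6],0.7],[[0,0,0],[0,1,0.6],0.7]]'
python3 g.py -75 6 20;  python3 - <<'E'
from h import *
shot('wrist','w2.png')
E
```

```text
t: 8.32
ee_pos: [496.6, 7.4, 21.5]
orientation: [2.603, 0.511, 0.142]
ft_force: [-3.3, 5.0, 3.2]
width: 61.6
t 8.32 bed x,y,z [-78.3   8.   21.5] F bed [-5.8 -1.2  3.2] w 61.6
tool axes in bed (cols)
 [[ 0.001  0.879  0.476]
 [ 1.    -0.005  0.008]
 [ 0.009  0.476 -0.879]]
tool shift [-2.   2.2  2.8]
turn [-0.004 -0.008 -0.005]
```

View pics/w2.png

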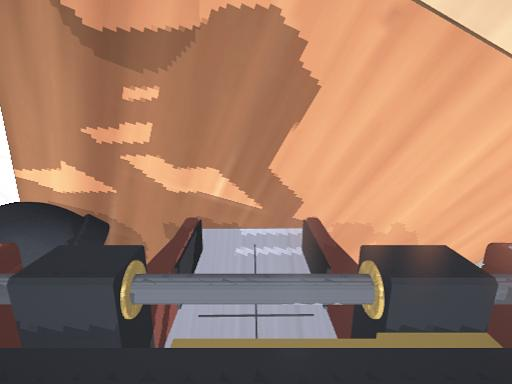

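```bash
python3 -m handwheel '[[[0,0,0],[0,0.6,0.3],0.7],[[0,0,0],[0,0.6,0.3],0.7],[[0,0,0],[0,0.6,0.3],0.7],[[0,0,0],[0,0.6,0.3],0.7],[[0,0,0],[0,0.5,0.3],0.7],[[0,0,0],[0,0.5,0.3],0.7],[[0,0,0],[0,0.4,0.2],0.7],[[0,0,0],[0,0.4,0.2],0.7],[[0,0,0],[0,0.4,0.2],0.7],[[0,0,0],[0,0.4,0.2],0.7]]'
python3 g.py -73 6 20
```

```text
t: 9.2
ee_pos: [498.5, 3.8, 21.4]
orientation: [2.607, 0.513, 0.145]
ft_force: [-4.2, 7.9, 4.6]
width: 61.6
t 9.2 bed x,y,z [-74.2   8.4  21.4] F bed [-9.  -0.9  4.6] w 61.6
tool axes in bed (cols)
 [[-0.001  0.881  0.473]
 [ 1.    -0.005  0.01 ]
 [ 0.012  0.473 -0.881]]
tool shift [-2.4  0.4  1.8]
turn [-0.008 -0.01  -0.005]
```

```bash
python3 -m handwheel '[[[0,0,0],[0,0.4,0.1],0.7],[[0,0,0],[0,0.4,0.1],0.7],[[0,0,0],[0,0.4,0.1],0.7],[[0,0,0],[0,0.4,0.1],0.7],[[0,0,0],[0,0.4,0.1],0.7],[[0,0,0],[0,0.4,0.1],0.7],[[0,0,0],[0,0.4,0.1],0.7],[[0,0,0],[0,0.4,0.1],0.7],[[0,0,0],[0,0.4,0.1],0.7],[[0,0,0],[0,0.4,0.1],0.7]]'
python3 g.py -73 6 20;  python3 - <<'E'
from h import *
p=shot('wrist','w2.png')
p=shot('top','t3.png')
cv2.imwrite('pics/t3c.png',cv2.resize(cv2.imread('pics/t3.png')[140:250,270:400],None,fx=5,fy=5,interpolation=cv2.INTER_CUBIC))
for q in ['block','block_centre']:
    for r in ctrl.spot_point(p,q)[:1]:
        w=c2w(p,r['position']);d=w[:2]-[519,-68];print(q,r['score'],w,d@[np.cos(1.18),-np.sin(1.18)],d@[np.sin(1.18),np.cos(1.18)])
E
```

```text
t: 10.03
ee_pos: [498.5, 3.8, 21.6]
orientation: [2.614, 0.517, 0.148]
ft_force: [-3.4, 7.5, 3.6]
width: 61.5
t 10.03 bed x,y,z [-74.2   8.3  21.6] F bed [-8.2 -0.3  3.6] w 61.5
tool axes in bed (cols)
 [[-0.003  0.885  0.466]
 [ 1.    -0.004  0.014]
 [ 0.014  0.466 -0.885]]
tool shift [-2.4  0.3  2. ]
turn [-0.015 -0.014 -0.004]
block 0.73 [510.79622486 -32.74968762  -3.83057479] -35.71767237258827 5.842459234682236
block_centre 0.96 [518.03008486 -34.10814919  56.52168988] -31.706073787961166 12.013457950719664
```

View pics/t3c.png

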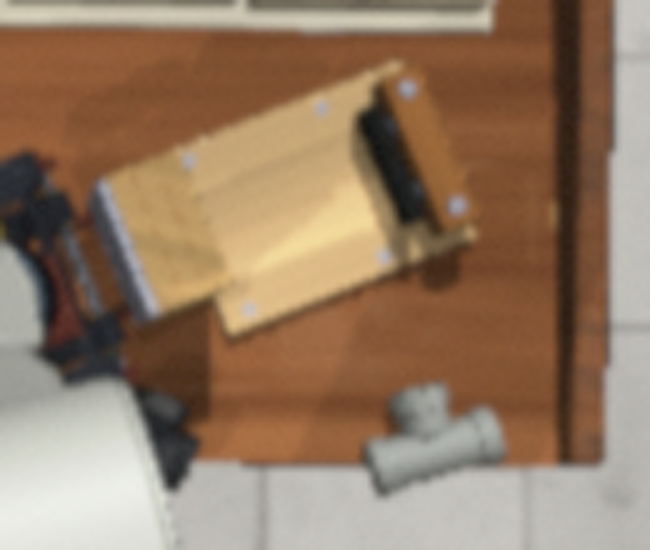

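```bash
python3 -m handwheel '[[[-0.004,0,0],[0,0.6,0.2],0.7],[[-0.004,0,0],[0,0.6,0.2],0.7],[[-0.004,0,0],[0,0.6,0.2],0.7],[[-0.004,0,0],[0,0.6,0.2],0.7],[[-0.004,0,0],[0,0.6,0.2],0.7],[[0,0,0],[0,0.6,0.2],0.7],[[0,0,0],[0,0.6,0.2],0.7],[[0,0,0],[0,0.6,0.2],0.7],[[0,0,0],[0,0.6,0.2],0.7],[[0,0,0],[0,0.6,0.2],0.7]]'
python3 g.py -73 6 20
```

```text
t: 11.07
ee_pos: [498.4, 3.7, 21.4]
orientation: [2.605, 0.517, 0.156]
ft_force: [-4.4, 9.0, 5.1]
width: 61.7
t 11.07 bed x,y,z [-74.1   8.3  21.4] F bed [-10.   -0.7   5.1] w 61.7
tool axes in bed (cols)
 [[-0.005  0.88   0.475]
 [ 1.    -0.004  0.019]
 [ 0.019  0.475 -0.88 ]]
tool shift [-2.3  0.3  1.7]
turn [-0.005 -0.019 -0.004]
```

```bash
python3 -m handwheel '[[[0,0,0],[0,-4,-2],0.7],[[0,0,0],[0,-7,-4],0.7],[[0,-0.005,0],[0,-7,-4],0.7],[[0,-0.005,0],[0,-4,-2],0.7],[[0,-0.005,0],[0,8,-15],0.7],[[0,0,0],[-1,8,-15],0.7],[[0,0,0],[-1,8,-15],0.7],[[0,0,0],[0,8,-15],0.7],[[0,0,0],[0,5,-9],0.7],[[0,0,0],[0,0,0],0.7]]'
python3 g.py -80 7 107;  python3 - <<'E'
from h import *
p=shot('wrist','w3.png')
E
```

```text
t: 11.9
ee_pos: [484.3, 29.7, 101.8]
orientation: [2.601, 0.515, 0.126]
ft_force: [0.3, -0.2, 0.1]
width: 61.1
t 11.9 bed x,y,z [-103.6    5.2  101.8] F bed [0.3 0.2 0.1] w 61.1
tool axes in bed (cols)
 [[ 0.001  0.879  0.476]
 [ 1.     0.001 -0.004]
 [-0.004  0.476 -0.879]]
tool shift [ 1.8 23.2  6.6]
turn [-0.004  0.004  0.001]
```

View pics/w3.png

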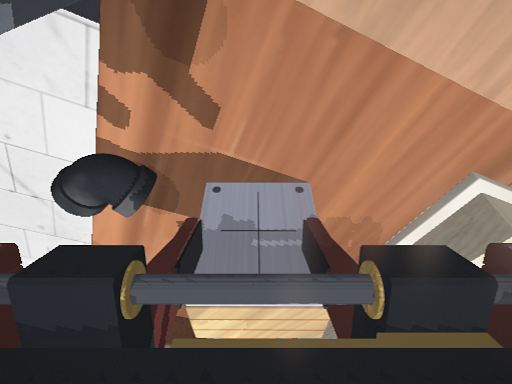

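```bash
python3 -m handwheel '[[[0,0,0],[0.5,4,1],0.7],[[0,0,0],[0.5,4,1],0.7],[[0,0,0],[0.5,4,1],0.7],[[0,0,0],[0.5,4,1],0.7],[[0,0,0],[0,2.5,0.8],0.7],[[0,0,0],[0,1.5,0.8],0.7],[[0,0,0],[0,1,0.6],0.7],[[0,0,0],[0,1,0.6],0.7],[[0,0,0],[0,1,0.6],0.7],[[0,0,0],[0,1,0.6],0.7]]'
python3 g.py -73 7 107
```

```text
t: 12.78
ee_pos: [494.7, 4.5, 102.0]
orientation: [2.6, 0.516, 0.116]
ft_force: [-0.1, 0.4, 0.1]
width: 61.4
t 12.78 bed x,y,z [-76.3   5.2 102. ] F bed [-0.4  0.1  0.1] w 61.4
tool axes in bed (cols)
 [[ 0.001  0.88   0.476]
 [ 1.     0.004 -0.01 ]
 [-0.011  0.476 -0.88 ]]
tool shift [ 1.8  5.3 -2.8]
turn [-0.004  0.01   0.004]
```

```bash
python3 -m handwheel '[[[0,0.003,0],[0,0.9,0.3],0.7],[[0,0.003,0],[0,0.9,0.3],0.7],[[0,0.003,0],[0,0.9,0.3],0.7],[[0,0,0],[0,0.9,0.3],0.7],[[0,0,0],[0,0.9,0.3],0.7],[[0,0,0],[0,0.9,0.3],0.7],[[0,0,0],[0,0.9,0.3],0.7],[[0,0,0],[0,0.9,0.3],0.7],[[0,0,0],[0,0.9,0.3],0.7],[[0,0,0],[0,0.9,0.3],0.7]]'
python3 g.py -50 7 107;  python3 - <<'E'
from h import *
p=shot('wrist','w4.png')
E
```

```text
t: 13.62
ee_pos: [498.0, -2.6, 104.6]
orientation: [2.603, 0.521, 0.132]
ft_force: [-2.3, 4.4, 4.0]
width: 61.4
t 13.62 bed x,y,z [-68.5   5.6 104.6] F bed [-4.9 -0.5  4. ] w 61.4
tool axes in bed (cols)
 [[-0.004  0.881  0.474]
 [ 1.     0.003  0.003]
 [ 0.001  0.474 -0.881]]
tool shift [ 1.4 17.4  6.7]
turn [-0.007 -0.003  0.003]
```

View pics/w4.png

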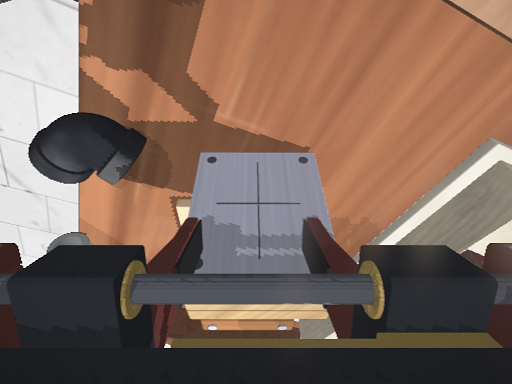

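```bash
python3 -m handwheel '[[[0,0,0],[0,1.3,0],0.7],[[0,0,0],[0,1.3,0],0.7],[[0,0,0],[0,1.3,0],0.7],[[0,0,0],[0,1.3,0],0.7],[[0,0,0],[0,1.3,0.05],0.7],[[0,0,0],[0,1.3,0.05],0.7],[[0,0,0],[0,1.3,0.05],0.7],[[0,0,0],[0,1.3,0.1],0.7],[[0,0,0],[0,1.3,0.1],0.7],[[0,0,0],[0,1.3,0.1],0.7]]'
python3 g.py -40 7 115;  python3 - <<'E'
from h import *
p=shot('wrist','w5.png')
E
```

```text
t: 14.5
ee_pos: [503.2, -15.0, 111.1]
orientation: [2.603, 0.52, 0.132]
ft_force: [-1.6, 2.0, 2.3]
width: 61.5
t 14.5 bed x,y,z [-55.    5.6 111.1] F bed [-2.5 -0.7  2.3] w 61.5
tool axes in bed (cols)
 [[-0.004  0.88   0.474]
 [ 1.     0.003  0.002]
 [ 0.001  0.474 -0.88 ]]
tool shift [ 1.3 15.1  3.7]
turn [-0.006 -0.002  0.003]
```

View pics/w5.png

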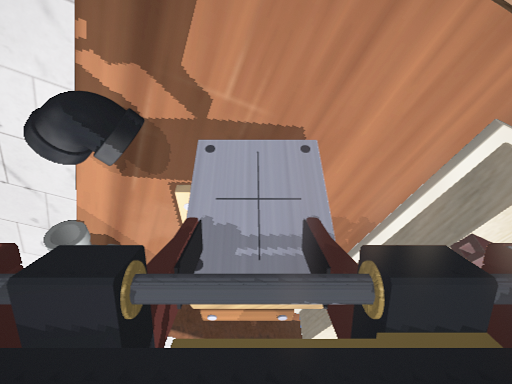

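```bash
python3 -m handwheel '[[[0,0,0],[0,1.4,0.15],0.7],[[0,0,0],[0,1.4,0.15],0.7],[[0,0,0],[0,1.4,0.2],0.7],[[0,0,0],[0,1.4,0.2],0.7],[[0,0,0],[0,1.4,0.2],0.7],[[0,0,0],[0,1.4,0.3],0.7],[[0,0,0],[0,1.4,0.3],0.7],[[0,0,0],[0,1.4,0.3],0.7],[[0,0,0],[0,1.4,0.3],0.7],[[0,0,0],[0,1.4,0.3],0.7]]'
python3 g.py -30 7 118;  python3 - <<'E'
from h import *
p=shot('wrist','w6.png')
E
```

```text
t: 15.38
ee_pos: [509.1, -29.2, 115.9]
orientation: [2.602, 0.521, 0.131]
ft_force: [-0.4, 1.1, -0.5]
width: 61.7
t 15.38 bed x,y,z [-39.6   5.6 115.9] F bed [-1.2  0.1 -0.5] w 61.7
tool axes in bed (cols)
 [[-0.004  0.88   0.475]
 [ 1.     0.004  0.002]
 [-0.     0.475 -0.88 ]]
tool shift [1.4 9.5 2.7]
turn [-0.005 -0.002  0.004]
```

View pics/w6.png

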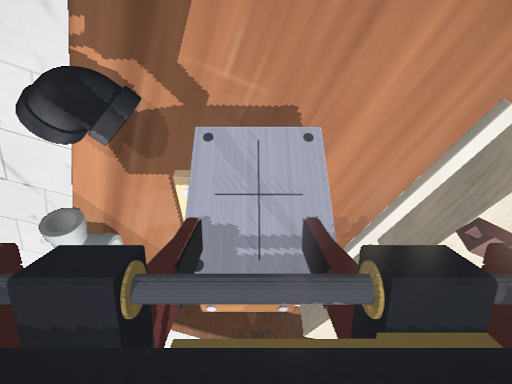

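Still held at the fingers and leaning, near balance. Continue gently.

```bash
python3 -m handwheel '[[[0,0,0],[0,1.3,0.4],0.7],[[0,0,0],[0,1.3,0.4],0.7],[[0,0,0],[0,1.3,0.5],0.7],[[0,0,0],[0,1.3,0.5],0.7],[[0,0,0],[0,1.3,0.5],0.7],[[0,0,0],[0,1.3,0.6],0.7],[[0,0,0],[0,1.3,0.6],0.7],[[0,0,0],[0,1.3,0.6],0.7],[[0,0,0],[0,1.3,0.6],0.7],[[0,0,0],[0,1.3,0.6],0.7]]'
python3 g.py -30 7 118;  python3 - <<'E'
from h import *
p=shot('wrist','w7.png')
E
```

```text
t: 16.27
ee_pos: [515.1, -43.8, 117.6]
orientation: [2.601, 0.521, 0.131]
ft_force: [-0.4, -0.4, -0.2]
width: 61.2
t 16.27 bed x,y,z [-23.8   5.6 117.6] F bed [ 0.2 -0.5 -0.2] w 61.2
tool axes in bed (cols)
 [[-0.004  0.88   0.475]
 [ 1.     0.004  0.002]
 [-0.     0.475 -0.88 ]]
tool shift [ 1.4 -5.3 -3.3]
turn [-0.005 -0.002  0.004]
```

View pics/w7.png

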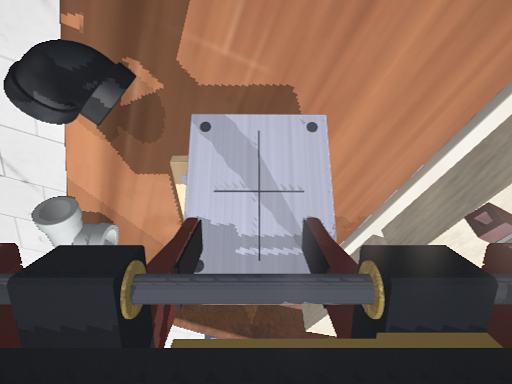

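```bash
python3 -m handwheel '[[[0,0,0],[0,0,0],0.7],[[0,0,0],[0,0,0],0.7],[[0,0,0],[0,0,0],0.7],[[0,0,0],[0,0,0],0.7],[[0,0,0],[0,0,0],0.7],[[0,0,0],[0,0,0],0.7],[[0,0,0],[0,0,0],0.7],[[0,0,0],[0,0,0],0.7],[[0,0,0],[0,0,0],0.7],[[0,0,0],[0,0,0],0.7]]'
python3 - <<'E'
from h import *
p=shot('wrist','w8.png')
p=shot('top','t8.png')
cv2.imwrite('pics/t8c.png',cv2.resize(cv2.imread('pics/t8.png')[140:250,270:400],None,fx=5,fy=5,interpolation=cv2.INTER_CUBIC))
E
```

```text
t: 17.15
ee_pos: [515.1, -44.0, 117.5]
orientation: [2.601, 0.521, 0.131]
ft_force: [-0.3, -0.6, -0.4]
width: 61.7
```

View pics/w8.png

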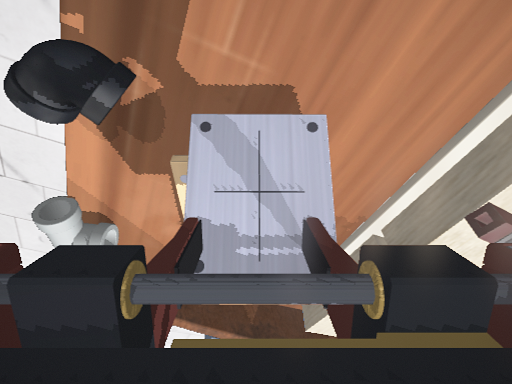

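View pics/t8c.png

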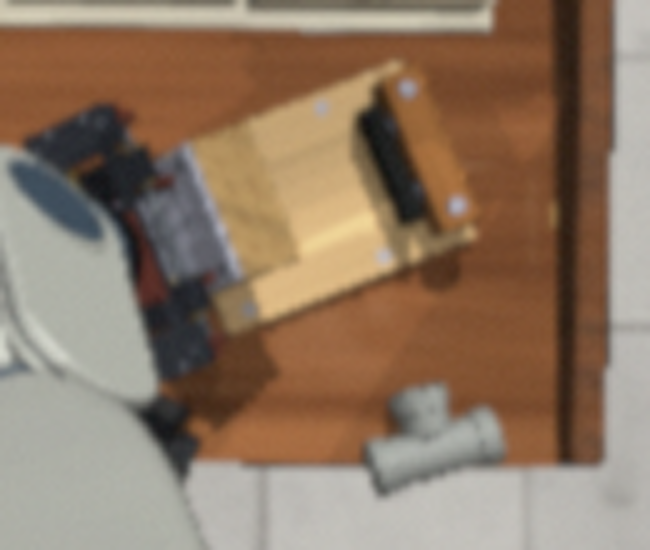

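```bash
python3 -m handwheel '[[[0,0,0],[0,1,0.5],0.7],[[0,0,0],[0,1,0.5],0.7],[[0,0,0],[0,1,0.5],0.7],[[0,0,0],[0,1,0.5],0.7],[[0,0,0],[0,1,0.5],0.7],[[0,0,0],[0,1,0.5],0.7],[[0,0,0],[0,1,0.5],0.7],[[0,0,0],[0,0,0],0.7],[[0,0,0],[0,0,0],0.7],[[0,0,0],[0,0,0],0.7]]'
python3 g.py -30 7 118
python3 - <<'E'
from h import *
p=shot('wrist','w9.png')
p=shot('top','t9.png')
cv2.imwrite('pics/t9c.png',cv2.resize(cv2.imread('pics/t9.png')[140:250,270:400],None,fx=5,fy=5,interpolation=cv2.INTER_CUBIC))
E
```

```text
t: 18.08
ee_pos: [518.4, -52.3, 117.7]
orientation: [2.601, 0.52, 0.13]
ft_force: [0.2, -0.4, -0.2]
width: 61.7
t 18.08 bed x,y,z [-14.7   5.4 117.7] F bed [ 0.4  0.  -0.2] w 61.7
tool axes in bed (cols)
 [[-0.004  0.88   0.475]
 [ 1.     0.004  0.001]
 [-0.001  0.475 -0.88 ]]
tool shift [  1.6 -13.3  -7.5]
turn [-0.005 -0.001  0.004]
```

View pics/w9.png

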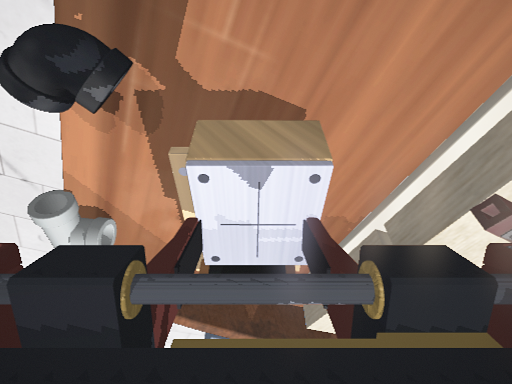

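View pics/t9c.png

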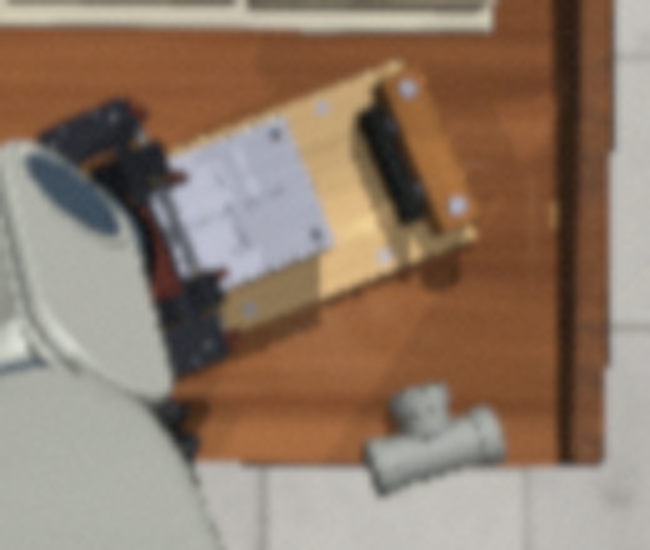

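```bash
python3 -m handwheel '[[[0,0,0],[0,-9,-5],0.7],[[0,0,0],[0,-9,-5],0.7],[[0,0,0],[0,-9,-5],0.7],[[0,0,0],[0,-9,-5],0.7],[[0,0,0],[0,-8,8],0.7],[[0,0,0],[0.5,-8,14],0.7],[[0,0,0],[0.5,-8,14],0.7],[[0,0,0],[0.5,-8,14],0.7],[[0,0,0],[0,-8,14],0.7],[[0,0,0],[0,-3,5],0.7]]'
python3 g.py -30 7 38
```

```text
t: 19.02
ee_pos: [500.6, 2.6, 36.7]
orientation: [2.601, 0.526, 0.142]
ft_force: [0.3, 0.4, -0.2]
width: 61.4
t 19.02 bed x,y,z [-72.3   9.8  36.7] F bed [-0.3  0.5 -0.2] w 61.4
tool axes in bed (cols)
 [[-0.01   0.88   0.475]
 [ 1.     0.005  0.01 ]
 [ 0.007  0.475 -0.88 ]]
tool shift [-3.2 37.8 18.9]
turn [-0.005 -0.01   0.005]
```

```bash
python3 -m handwheel '[[[0,-0.003,0.003],[-0.5,4.5,2.3],0.7],[[0,-0.003,0.003],[-0.5,4.5,2.3],0.7],[[0,-0.003,0.003],[-0.5,4.5,2.3],0.7],[[0,0,0],[-0.5,4.5,2.3],0.7],[[0,0,0],[0,4.5,2.3],0.7],[[0,0,0],[0,3,1.5],0.7],[[0,0,0],[0,2,1],0.7],[[0,0,0],[0,1.5,0.8],0.7],[[0,0,0],[0,1.2,0.6],0.7],[[0,0,0],[0,1,0.5],0.7]]'
python3 g.py -20 7 38;  python3 - <<'E'
from h import *
p=shot('wrist','w10.png')
E
```

```text
t: 19.85
ee_pos: [513.2, -31.7, 39.4]
orientation: [2.605, 0.51, 0.136]
ft_force: [-1.0, 1.9, -1.0]
width: 61.1
t 19.85 bed x,y,z [-35.8   8.4  39.4] F bed [-2.2 -0.2 -1. ] w 61.1
tool axes in bed (cols)
 [[ 0.003  0.881  0.474]
 [ 1.    -0.005  0.003]
 [ 0.005  0.474 -0.881]]
tool shift [-1.4 13.3  8.7]
turn [-0.006 -0.003 -0.005]
```

View pics/w10.png

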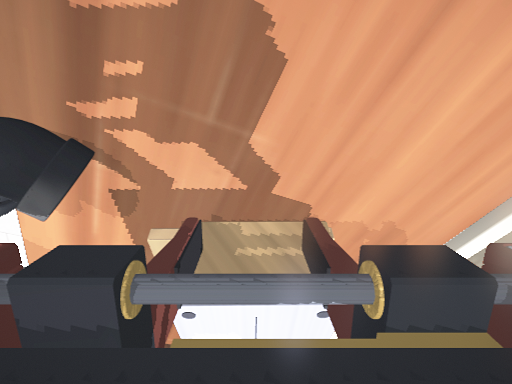

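```bash
python3 -m handwheel '[[[0,0,0],[0,1,0.6],0.7],[[0,0,0],[0,1,0.6],0.7],[[0,0,0],[0,1,0.6],0.7],[[0,0,0],[0,1,0.6],0.7],[[0,0,0],[0,1,0.6],0.7],[[0,0,0],[0,1,0.6],0.7],[[0,0,0],[0,1,0.6],0.7],[[0,0,0],[0,1,0.6],0.7],[[0,0,0],[0,1,0.6],0.7],[[0,0,0],[0,1,0.6],0.7]]'
python3 g.py -20 7 38
```

```text
t: 20.73
ee_pos: [518.1, -42.7, 39.2]
orientation: [2.605, 0.512, 0.137]
ft_force: [-2.2, 4.0, 2.1]
width: 61.7
t 20.73 bed x,y,z [-23.8   8.8  39.2] F bed [-4.5 -0.5  2.1] w 61.7
tool axes in bed (cols)
 [[ 0.001  0.88   0.474]
 [ 1.    -0.004  0.004]
 [ 0.006  0.474 -0.88 ]]
tool shift [-1.8  2.8  2.8]
turn [-0.006 -0.004 -0.004]
```

```bash
python3 -m handwheel '[[[0,0,0],[0,1.2,0.6],0.7],[[0,0,0],[0,1.2,0.6],0.7],[[0,0,0],[0,1.2,0.6],0.7],[[0,0,0],[0,1.2,0.6],0.7],[[0,0,0],[0,1.2,0.6],0.7],[[0,0,0],[0,1.2,0.6],0.7],[[0,0,0],[0,1.2,0.6],0.7],[[0,0,0],[0,1.2,0.6],0.7],[[0,0,0],[0,1.2,0.6],0.7],[[0,0,0],[0,1.2,0.6],0.7]]'
python3 g.py 0 7 38; python3 - <<'E'
from h import *
p=shot('top','t11.png')
cv2.imwrite('pics/t11c.png',cv2.resize(cv2.imread('pics/t11.png')[140:250,270:400],None,fx=5,fy=5,interpolation=cv2.INTER_CUBIC))
E
```

```text
t: 21.57
ee_pos: [523.7, -56.6, 39.3]
orientation: [2.605, 0.512, 0.136]
ft_force: [-3.0, 3.2, -0.4]
width: 61.5
t 21.57 bed x,y,z [-8.8  8.7 39.3] F bed [-4.1 -1.5 -0.4] w 61.5
tool axes in bed (cols)
 [[ 0.001  0.881  0.474]
 [ 1.    -0.004  0.004]
 [ 0.005  0.474 -0.881]]
tool shift [-1.7  7.2  5.3]
turn [-0.006 -0.004 -0.004]
```

View pics/t11c.png

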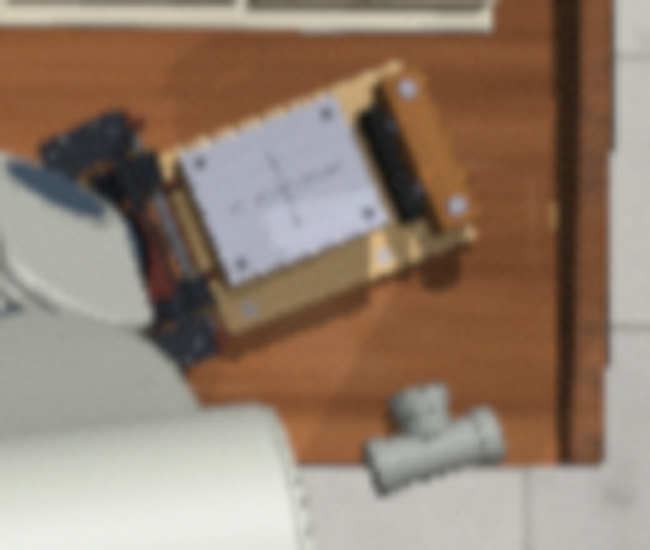

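```bash
python3 -m handwheel '[[[0,0,0],[0,0.9,0.5],0.7],[[0,0,0],[0,0.9,0.5],0.7],[[0,0,0],[0,0.9,0.5],0.7],[[0,0,0],[0,0.9,0.5],0.7],[[0,0,0],[0,0.9,0.5],0.7],[[0,0,0],[0,0.9,0.5],0.7],[[0,0,0],[0,0.9,0.5],0.7],[[0,0,0],[0,0.9,0.5],0.7],[[0,0,0],[0,0.9,0.5],0.7],[[0,0,0],[0,0.9,0.5],0.7]]'
python3 g.py 0 7 38
```

```text
t: 22.45
ee_pos: [527.9, -67.2, 39.2]
orientation: [2.605, 0.512, 0.136]
ft_force: [-0.8, 3.5, 1.3]
width: 61.5
t 22.45 bed x,y,z [ 2.6  8.6 39.2] F bed [-3.6  0.6  1.3] w 61.5
tool axes in bed (cols)
 [[ 0.001  0.881  0.474]
 [ 1.    -0.004  0.004]
 [ 0.005  0.474 -0.88 ]]
tool shift [-1.6 -2.9 -0.2]
turn [-0.006 -0.004 -0.004]
```

```bash
python3 -m handwheel '[[[0,0,0],[0,0.45,0.23],0.7],[[0,0,0],[0,0.45,0.23],0.7],[[0,0,0],[0,0.45,0.23],0.7],[[0,0,0],[0,0.45,0.23],0.7],[[0,0,0],[0,0.45,0.23],0.7],[[0,0,0],[0,0.45,0.23],0.7],[[0,0,0],[0,0.45,0.23],0.7],[[0,0,0],[0,0.45,0.23],0.7],[[0,0,0],[0,0.45,0.23],0.7],[[0,0,0],[0,0.45,0.23],0.7]]'
python3 g.py 8 7 38
```

```text
t: 23.28
ee_pos: [529.9, -72.2, 39.2]
orientation: [2.605, 0.512, 0.136]
ft_force: [-3.0, 6.2, 1.1]
width: 61.7
t 23.28 bed x,y,z [ 8.1  8.4 39.2] F bed [-6.9 -0.4  1.1] w 61.7
tool axes in bed (cols)
 [[ 0.001  0.881  0.474]
 [ 1.    -0.004  0.004]
 [ 0.005  0.474 -0.881]]
tool shift [-1.4 -0.6  1. ]
turn [-0.007 -0.004 -0.004]
```

```bash
python3 -m handwheel '[[[0,0,0],[0,0.3,0.15],0.7],[[0,0,0],[0,0.3,0.15],0.7],[[0,0,0],[0,0.3,0.15],0.7],[[0,0,0],[0,0.3,0.15],0.7],[[0,0,0],[0,0.3,0.15],0.7],[[0,0,0],[0,0.3,0.15],0.7],[[0,0,0],[0,0.3,0.15],0.7],[[0,0,0],[0,0.3,0.15],0.7],[[0,0,0],[0,0.3,0.15],0.7],[[0,0,0],[0,0.3,0.15],0.7]]'
python3 g.py 8 7 38
```

```text
t: 24.12
ee_pos: [529.9, -72.3, 39.2]
orientation: [2.61, 0.515, 0.139]
ft_force: [-2.0, 6.4, 1.3]
width: 61.4
t 24.12 bed x,y,z [ 8.1  8.4 39.2] F bed [-6.7  0.5  1.3] w 61.4
tool axes in bed (cols)
 [[-0.001  0.883  0.47 ]
 [ 1.    -0.003  0.007]
 [ 0.007  0.47  -0.883]]
tool shift [-1.4 -0.7  1. ]
turn [-0.011 -0.007 -0.003]
```

```bash
python3 -m handwheel '[[[0,0,0],[0,0.4,0.2],0.7],[[0,0,0],[0,0.45,0.23],0.7],[[0,0,0],[0,0.5,0.25],0.7],[[0,0,0],[0,0.55,0.28],0.7],[[0,0,0],[0,0.6,0.3],0.7],[[0,0,0],[0,0.6,0.3],0.7],[[0,0,0],[0,0.6,0.3],0.7],[[0,0,0],[0,0.6,0.3],0.7],[[0,0,0],[0,0.6,0.3],0.7],[[0,0,0],[0,0.6,0.3],0.7]]'
python3 g.py 8 7 38
```

```text
t: 24.95
ee_pos: [530.0, -72.7, 39.3]
orientation: [2.617, 0.519, 0.143]
ft_force: [-3.8, 9.3, 4.0]
width: 61.2
t 24.95 bed x,y,z [ 8.5  8.4 39.3] F bed [-10.   0.   4.] w 61.2
tool axes in bed (cols)
 [[-0.003  0.886  0.463]
 [ 1.    -0.002  0.012]
 [ 0.011  0.463 -0.886]]
tool shift [-1.4 -1.   0.9]
turn [-0.019 -0.012 -0.002]
```

```bash
python3 -m handwheel '[[[-0.001,0,0],[0,0.7,0.3],0.7],[[-0.001,0,0],[0,0.75,0.3],0.7],[[-0.001,0,0],[0,0.8,0.32],0.7],[[-0.001,0,0],[0,0.8,0.32],0.7],[[-0.001,0,0],[0,0.85,0.33],0.7],[[-0.001,0,0],[0,0.85,0.33],0.7],[[-0.001,0,0],[0,0.85,0.33],0.7],[[-0.001,0,0],[0,0.85,0.33],0.7],[[-0.001,0,0],[0,0.85,0.33],0.7],[[-0.001,0,0],[0,0.85,0.33],0.7]]'
python3 g.py 8 7 38
```

```text
t: 25.78
ee_pos: [529.9, -72.9, 39.3]
orientation: [2.619, 0.522, 0.151]
ft_force: [-4.7, 10.6, 5.0]
width: 61.2
t 25.78 bed x,y,z [ 8.7  8.2 39.3] F bed [-11.6  -0.3   5. ] w 61.2
tool axes in bed (cols)
 [[-0.007  0.887  0.462]
 [ 1.    -0.002  0.018]
 [ 0.016  0.462 -0.887]]
tool shift [-1.2 -1.2  0.8]
turn [-0.02  -0.018 -0.002]
```

```bash
python3 -m handwheel '[[[-0.002,-0.002,0],[0,1,0.35],0.7],[[-0.002,-0.002,0],[0,1,0.35],0.7],[[-0.002,-0.002,0],[0,1.1,0.35],0.7],[[-0.002,-0.002,0],[0,1.1,0.35],0.7],[[-0.002,-0.002,0],[0,1.2,0.35],0.7],[[-0.002,0,0],[0,1.2,0.35],0.7],[[-0.002,0,0],[0,1.2,0.35],0.7],[[-0.002,0,0],[0,1.2,0.35],0.7],[[-0.002,0,0],[0,1.2,0.35],0.7],[[-0.002,0,0],[0,1.2,0.35],0.7]]'
python3 g.py 8 7 38
```

```text
t: 26.62
ee_pos: [530.0, -73.3, 39.3]
orientation: [2.615, 0.521, 0.149]
ft_force: [-5.0, 13.0, 4.4]
width: 61.6
t 26.62 bed x,y,z [ 9.1  8.1 39.3] F bed [-13.9   0.3   4.4] w 61.6
tool axes in bed (cols)
 [[-0.006  0.885  0.465]
 [ 1.    -0.001  0.016]
 [ 0.014  0.465 -0.885]]
tool shift [-1.2 -1.5  0.6]
turn [-0.016 -0.016 -0.001]
```

```bash
python3 -m handwheel '[[[-0.001,-0.001,0],[0,1.2,0.35],0.7],[[-0.001,-0.001,0],[0,1.2,0.35],0.7],[[-0.001,-0.001,0],[0,1.2,0.35],0.7],[[-0.001,-0.001,0],[0,1.2,0.35],0.7],[[-0.001,-0.001,0],[0,1.2,0.35],0.7],[[-0.001,0,0],[0,1.2,0.35],0.7],[[-0.001,0,0],[0,1.2,0.35],0.7],[[-0.001,0,0],[0,1.2,0.35],0.7],[[-0.001,0,0],[0,1.2,0.35],0.7],[[-0.001,0,0],[0,1.2,0.35],0.7]]'
python3 g.py 8 7 38
python3 - <<'E'
from h import *
p=shot('top','t20.png')
cv2.imwrite('pics/t20c.png',cv2.resize(cv2.imread('pics/t20.png')[140:250,270:400],None,fx=5,fy=5,interpolation=cv2.INTER_CUBIC))
E
```

```text
t: 27.45
ee_pos: [529.9, -73.3, 39.5]
orientation: [2.622, 0.524, 0.152]
ft_force: [-5.1, 12.6, 5.6]
width: 61.5
t 27.45 bed x,y,z [ 9.   8.1 39.5] F bed [-13.6   0.    5.6] w 61.5
tool axes in bed (cols)
 [[-0.008  0.889  0.458]
 [ 1.    -0.001  0.019]
 [ 0.018  0.458 -0.889]]
tool shift [-1.1 -1.6  0.8]
turn [-0.024 -0.019 -0.001]
```

View pics/t20c.png

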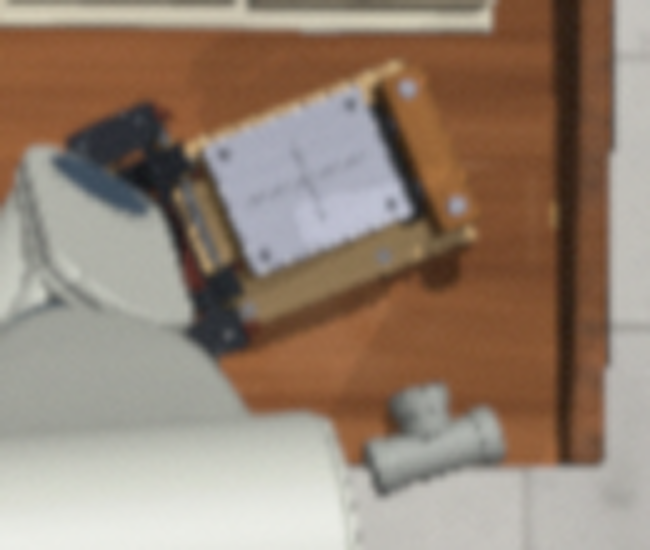

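```bash
python3 -m handwheel '[[[-0.002,-0.001,0],[0,1.3,0.38],0.7],[[-0.002,-0.001,0],[0,1.35,0.38],0.7],[[-0.002,-0.001,0],[0,1.35,0.38],0.7],[[-0.002,-0.001,0],[0,1.35,0.38],0.7],[[-0.002,0,0],[0,1.35,0.38],0.7],[[-0.002,0,0],[0,1.35,0.38],0.7],[[-0.002,0,0],[0,1.35,0.38],0.7],[[-0.002,0,0],[0,1.35,0.38],0.7],[[-0.002,0,0],[0,1.35,0.38],0.7],[[-0.002,0,0],[0,1.35,0.38],0.7]]'
python3 g.py 8 7 38
```

```text
t: 28.33
ee_pos: [529.9, -73.4, 39.7]
orientation: [2.623, 0.525, 0.159]
ft_force: [-4.9, 13.9, 5.3]
width: 61.3
t 28.33 bed x,y,z [ 9.2  8.  39.7] F bed [-14.7   0.7   5.3] w 61.3
tool axes in bed (cols)
 [[-0.01   0.889  0.458]
 [ 1.    -0.002  0.025]
 [ 0.023  0.458 -0.888]]
tool shift [-1.  -1.8  0.9]
turn [-0.024 -0.025 -0.002]
```

```bash
python3 -m handwheel '[[[-0.001,0,0],[0,1.3,0.38],0.7],[[-0.001,0,0],[0,1.3,0.38],0.7],[[-0.001,0,0],[0,1.3,0.38],0.7],[[-0.001,0,0],[0,1.3,0.38],0.7],[[-0.001,0,0],[0,1.3,0.38],0.7],[[-0.001,0,0],[0,1.3,0.38],0.7],[[-0.001,0,0],[0,1.3,0.38],0.7],[[-0.001,0,0],[0,1.3,0.38],0.7],[[-0.001,0,0],[0,1.3,0.38],0.7],[[-0.001,0,0],[0,1.3,0.38],0.7]]'
python3 g.py 8 7 38
```

```text
t: 29.17
ee_pos: [529.9, -73.4, 40.2]
orientation: [2.633, 0.526, 0.171]
ft_force: [-5.3, 13.5, 5.0]
width: 61.1
t 29.17 bed x,y,z [ 9.2  8.  40.2] F bed [-14.5   0.2   5. ] w 61.1
tool axes in bed (cols)
 [[-0.012  0.893  0.45 ]
 [ 0.999 -0.004  0.035]
 [ 0.033  0.45  -0.892]]
tool shift [-1.1 -2.   1.4]
turn [-0.033 -0.035 -0.005]
```

```bash
python3 -m handwheel '[[[0,0,0],[0,-0.2,0],0.7],[[0,0,0],[0,-0.3,-0.1],0.7],[[0,0,0],[0,-0.3,-0.1],0.7],[[0,0,0],[0,-0.4,-0.2],0.7],[[0,0,0],[0,-0.8,-0.4],0.7],[[0,0,0],[0,-2,-1],0.7],[[0,0,0],[0,-5,-3],0.7],[[0,0,0],[0,-9,-5],0.7],[[0,0,0],[0,-10,-5],0.7],[[0,0,0],[0,-10,-5],0.7]]'
python3 -m handwheel '[[[0,0,0],[0,-14,-8],0.7],[[0,0,0],[0,-14,-8],0.7],[[0,0,0],[0,-6,-20],0.7],[[0,0,0],[0,0,-25],0.7],[[0,0,0],[0,0,-30],0.7],[[0,0,0],[0,0,-35],0.7],[[0,0,0],[0,0,-35],0.7],[[0,0,0],[0,0,-35],0.7],[[0,0,0],[0,0,-35],0.7],[[0,0,0],[0,0,0],0.7]]'
python3 g.py; python3 - <<'E'
from h import *
for n,off,wh in (('top',(270,140),(130,110)),('scene',(255,115),(145,110))):
    p=shot(n);s=5
    im=cv2.resize(p['pixels'][off[1]:off[1]+wh[1],off[0]:off[0]+wh[0],::-1],None,fx=s,fy=s,interpolation=cv2.INTER_CUBIC)
    cv2.imwrite(f'pics/end_{n}.png',im)
    bx=np.array([np.cos(-1.18),np.sin(-1.18)]);by=np.array([-bx[1],bx[0]])
    for q in ['block','block_centre','tee','elbow','coupling','measure']:
        for r in ctrl.spot_point(p,q)[:1]:
            w=c2w(p,r['position']);d=w[:2]-[519,-68];print(n,q,round(r['score'],2),w.round(1),'bed',(d@bx).round(1),(d@by).round(1))
E
```

```text
t: 30.0
ee_pos: [512.8, -33.8, 41.7]
orientation: [2.631, 0.52, 0.171]
ft_force: [0.3, -0.2, -0.6]
width: 61.5
t: 30.83
ee_pos: [442.7, 104.7, 237.3]
orientation: [2.634, 0.539, 0.159]
ft_force: [1.1, -0.0, 0.6]
width: 61.7
t 30.83 bed x,y,z [-188.7   -4.7  237.3] F bed [0.4 1.  0.6] w 61.7
tool axes in bed (cols)
 [[-0.018  0.895  0.446]
 [ 1.     0.006  0.028]
 [ 0.023  0.447 -0.894]]
top block 0.65 [533.3 -84.   39.2] bed 20.2 7.1
top block_centre 0.64 [ 562.9 -139.9   37.4] bed 83.2 13.2
top elbow 0.65 [377.  -35.    0.4] bed -84.6 -118.7
scene block 0.89 [536.7 -85.2  45.1] bed 22.6 9.9
scene block_centre 0.8 [ 558.8 -139.7   40.5] bed 81.5 9.4
scene tee 0.54 [ 572.  -197.7   33. ] bed 140.1 -0.4
scene elbow 0.71 [378.  -39.3  -0.5] bed -80.3 -119.5
scene coupling 0.61 [ 3.742e+02  1.474e+02 -2.000e-01] bed -254.3 -51.8
scene measure 0.63 [402.  453.5   0. ] bed -526.7 90.5
```

View pics/end_top.png

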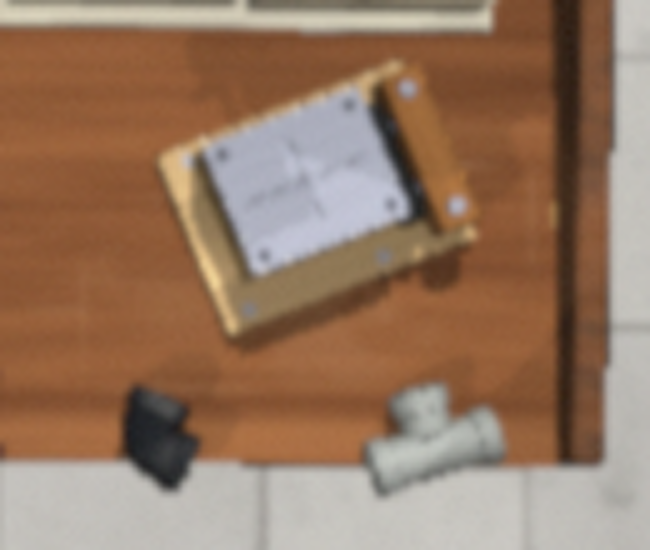

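View pics/end_scene.png

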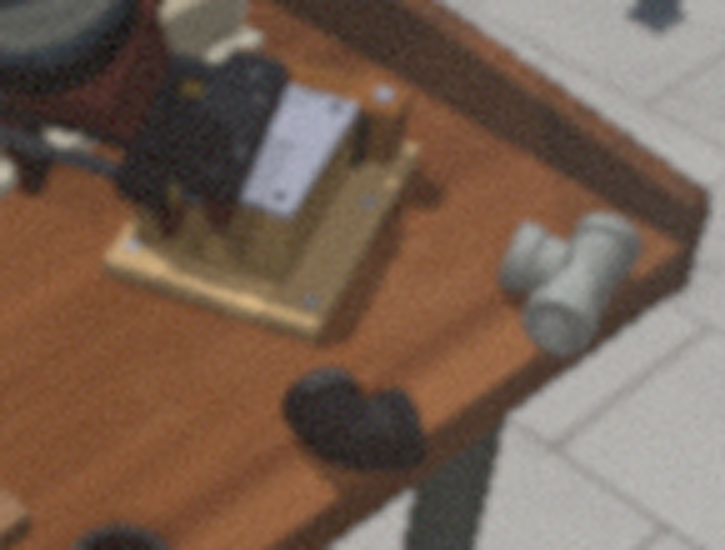

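```bash
python3 -c "
from workcell import ctrl
print(ctrl.close_job())"
```

```text
the job is handed in; nothing more can be done
None
```

I laid the block on its side on the bed, steel plate up, against the rubber buffer, and handed the job in at about 31 s. No verdict came back.

- **Squaring:** I slid it upright, pushing low with two spread fingertips, until it stalled at the bed's edge. The push there was 8–10 N. The top view showed it parallel to the edge.
- **Tipping:** I pushed high on the plate. The highest reading was about 5 N sideways and 4 N upward on the tool. The block went over the edge and came to rest flat.
- **Pressing:** I slid it along the bed at about 4 N and held it against the buffer with 13.6–14.7 N for over 2 s. Taking off sliding friction, that is about 9–11 N on the buffer. About 1 mm of give at 8 N/mm agrees with this. The buffer force itself was never measured. The holding push also carried about 5 N of downward drag.
- **Final checks:** The last pictures show it square and touching the buffer, or very nearly. Its origin is at x ≈ 20–22 mm (limit 18) and about 7–10 mm off the centre line.
- **Pipe fittings and tape measure:** The elbow, coupling and tape measure were found within about 5 mm of where they started, which is near the networks' error. The tee looks unmoved in the pictures. The final network check did not confirm it, because its only report for the tee was really the buffer.

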